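# Sort axle spacers with a go plug gauge

### The job

Check the bores of the two axle spacers standing in the wooden block with the go plug gauge, first the one at the block's yellow end, then the other: slide the gauge's pin gently into each bore until it is home up to the collar or stops short on a tight place, and never force it. Put the gauge back upright in its black stand, and sort the spacers: stand each one that takes the whole pin upright on the floor of the low green tray, and put each tight one into the red bin; leave the spacers on the peg stand, the bearing and the grease tub where they are.

Things in the scene. Friction and masses are not known exactly. Their poses are not given: they have to be found in the camera images.
- gauge: Go plug gauge, 105 mm long, 0.15 kg, standing pin down in its stand. Origin: centre of the pin's tip; z up its axis. Steel pin 20 mm thick, z 0 to 30 mm, 1.5 mm chamfer at the tip; collar 30 mm wide, z 30 to 35; aluminium hexagonal handle to grip, 20 mm across flats, z 35 to 101, a pair of flats facing along x, the others every 60 degrees; green disc on top.
- gauge_tip (a point): Centre of the tip of the gauge's pin (same place and axes as gauge). More than 60 N between gauge and spacer counts as forcing; the stop in a tight bore is rigid, so come down slowly (about 12 mm/s) and stop at 4 or 5 N.
- gauge_stand: Fixed black block 70 x 70 x 40 mm that holds the gauge. Origin: centre of its underside; z up.
- stand_hole (a point): Centre of the mouth of the stand's only hole, on its top face 40 mm above the table. The hole is 24 mm wide and 34 mm deep; the gauge rests in it on its collar, with 2 mm of play all round.
- nest: Fixed wooden block 80 (x) x 170 (y) x 22 mm, its +y end painted yellow, with two round pockets 80 mm apart along y (39 mm wide, 12 mm deep), a spacer standing in each. Origin: centre of its underside; z up. All spacers are aluminium tubes, 34 mm in outer diameter, 34 mm high, bore 21 mm, 70 g, and look alike; none, one or both of the block's two are tight.
- pocket_1 (a point): Centre of the floor of the pocket at the yellow end, 10 mm above the table. The spacer stands on it, top face 34 mm above this point, with 2.5 mm of play all round: it may be up to 2.5 mm off this point and shifts when pushed. A pin that stops within 4 mm of the top face only sits on the rim beside the bore.
- pocket_2 (a point): The same for the pocket at the other end. In a good spacer the pin goes in 30 mm, until the collar rests on the top face; in a tight one, invisibly, the bore is closed to 15 mm at 10 to 17 mm below the top face, and the pin stops dead there.
- peg_stand: Fixed steel plate 60 (x) x 140 (y) x 10 mm with two upright rods, 10 mm thick and 50 mm high, 70 mm apart along y. Each carries one more spacer, of another job, which must stay there. Origin: centre of its underside; z up.
- peg_1 (a point): Foot of the stand's +y rod, on the plate, 10 mm above the table.
- peg_2 (a point): Foot of the stand's -y rod, on the plate. (Rules that name spacer_a and spacer_b mean the two good spacers of the four, spacer_c and spacer_d the two tight ones; two of the four, drawn at random, stand in the wooden block, the other two here.)
- keep_tray_in (a point): Centre of the inner floor of the fixed low green tray, for spacers that pass, 4 mm above the table; axes those of the tray. Outside 130 (x) x 180 (y) x 22 mm, walls 4 mm thick; room for two spacers side by side along y.
- scrap_bin_in (a point): Centre of the inner floor of the fixed red bin, for tight spacers, 5 mm above the table; axes those of the bin. Outside 130 (x) x 170 (y) x 70 mm, walls 5 mm thick.
- bearing: Steel ball bearing 42 mm across and 12 mm high, lying flat behind the wooden block. Bystander. Origin: centre of its underside.
- grease_tub: White grease tub 72 mm across and 85 mm high with a red lid, beyond the right-hand tray or bin. Bystander. Origin: centre of its underside.
Mind the look-alikes: they are no part of the job. There is more than one size of the nest; the one meant has the size given above.

How it is judged:
By the outcome, as a careful person would: the job done as asked, in the order asked, and still so for the second after the job is handed in, with the robot touching nothing.
It also fails if it takes over 72 s, if anything falls off the work surface, if the arm or the gripper's body presses on something with over 40 N, if the wrist force passes 120 N, or if a joint passes its speed limit or range.

### The arm

A 7-joint arm with a two-finger parallel gripper is mounted at the origin on the work surface. World frame = base frame: x ahead of the robot, y to its left, z up, the work surface at z = 0. Lengths are in m, angles in rad, forces in N, time in s.
With the tool pointing down it reaches from about 0.35 to 0.9 m from the base axis. Payload 8.1 kg.
Tool frame: the origin (TCP) lies midway between the tips of the shut fingers; the grasp point (between the pads) lies 19 mm behind it; z points along the fingers, y is the line along which they close (so a half turn about z gives the same grasp; the last joint's range is limited). The gripper opens to 92 mm and grips with 3 to 60 N. Pads are 19 mm wide; open, the fingers measure 130 mm over their backs; the gripper's body (75 mm by 190 mm) begins 47 mm behind the grasp point.
Start: joints at [1.222, 0.434, 0.025, 1.573, -0.012, 1.134, -0.075], TCP at [0.152, -0.606, 0.227] pointing down, gripper open.
Joint ranges: [-2.62, 2.62], [-0.44, 2.09], [-1.27, 1.32], [0.08, 2.57], [-1.32, 4.46], [0.12, 2], [-2.74, 2.74]. Speed limits (rad/s): [2.22, 2.22, 3.01, 3.01, 3.14, 3.14, 3.14].

### API

Orientations are given as a rotation vector (axis times angle).
In Python, from cell import arm gives the robot as it stands.
- The arm moves only by the tool send_rows, never from a script. Its argument "increments" is a list of rows, each a list of 3 entries, a list of its own where there are three numbers: the finger opening in cm, from 0 to 9.18, then the shift along the tool's x, y, z in cm, then the turn, a rotation vector about the tool's x, y, z in rad. A call has 1 to 5 rows; each row shifts and turns the commanded pose from where the row before left it, along the tool's axes as they then stand; what a row does not reach is not made up. A row lasts 1/10 s, in which the tool goes at most 50 mm and 8.59 degrees, less where a joint would pass 70% of its speed; a pose out of reach is approached as far as the arm can. A call is refused whole if a number of a shift passes 5 or a number of a turn 0.15, either way. A call with a gripper value outside its range is refused whole. The fingers move at their own pace and stop on an object; "force" is the grip in N (left out, the last holds). Time passes only in rows, so rows that do not move let the fingers close. It gives the time, the measured TCP pose, the force, the opening and the grip force at its end, in the units of the state.
- arm.observe(): the state, without advancing time (a new reading comes with each control period).
- arm.get_image(name): name is "side" or "top"; returns the picture (400x640x3 uint8, red, green, blue); there is no depth.
- arm.camera_params(name): a dict with "camera_matrix" (3x3 intrinsics, pixels), "R" (3x3) and "t" (3): a world point X has camera coordinates R X + t. Camera axes: x right, y down, z forward; pixel columns grow to the right and rows downward; lengths in m; the calibration is good to about 2 mm. A picture is of the moment at which its call begins. camera_params takes no time and is no camera call.
- arm.sign_off(): hands the job in; it is judged then, once.
The state is a dict: "clock": time; "joints": joint angles; "dq": joint speeds; "joint_efforts": joint torques, N m; "position": TCP position; "ee_rot": TCP orientation; "force": force on the tool from outside, world axes, zero at the start; "ft_torque": the same for the moment, N m; "width": opening from 0.0 (shut) to 1.0 (fully open); "gripper_force": force on a finger pad.
Only numpy, scipy, OpenCV 4.12 (cv2) and the standard library are available. Lean on these libraries where they do the work, as an engineer would, in place of code of your own. Each camera call takes 0.05 s, during which the arm holds its last target. There are 200 camera calls.

## Working session

There is one attempt and no reset: what is moved stays moved. The work goes in short steps, Python scripts to look and compute and a tool call to move; the robot and the scene stay as the last step left them, time stands still between calls to the robot, and variables do not carry over. Pictures are saved under pics/ and viewed, at most 12 in all, crops included, and the job is handed in when it is done.

Besides the shell and the picture viewer there is one more tool, called as a command line: name --argument value ..., lists and objects as JSON in quotes. send_rows: Moves the arm, as the interface text tells. Its arguments: {"type":"object","properties":{"increments":{"type":"array"},"force":{"type":"number"}},"required":["increments"]}

```bash
mkdir -p pics; ls
python3 - <<'E'
from cell import arm
import cv2,numpy as np
np.set_printoptions(precision=4,suppress=True)
for n in("top","side"):
    cv2.imwrite(f"pics/{n}0.png",arm.get_image(n)[:,:,::-1]); p=arm.camera_params(n); print(n,p)
s=arm.observe();print(s)
E
```

```text
pics
top {'camera_matrix': array([[429.8651,   0.    , 316.6487],
       [  0.    , 429.8651, 202.0728],
       [  0.    ,   0.    ,   1.    ]]), 'R': array([[ 0.0085, -0.9996,  0.0285],
       [-0.9946, -0.0114, -0.103 ],
       [ 0.1033, -0.0275, -0.9943]]), 't': array([-0.0256,  0.4765,  0.9228])}
side {'camera_matrix': array([[509.9265,   0.    , 322.5396],
       [  0.    , 509.9265, 199.0241],
       [  0.    ,   0.    ,   1.    ]]), 'R': array([[-0.9895, -0.1433,  0.0193],
       [-0.0894,  0.5009, -0.8609],
       [ 0.1137, -0.8536, -0.5084]]), 't': array([0.4853, 0.103 , 1.2725])}
{'clock': 0.1, 'joints': array([ 1.2224,  0.4352,  0.025 ,  1.574 , -0.0116,  1.134 , -0.0751]), 'dq': array([-0.0008,  0.    ,  0.0006, -0.0022,  0.0003,  0.0021, -0.0009]), 'joint_efforts': array([  0.0028, -66.9121,   0.9878, -31.5145,  -0.0606,   0.0375,
         0.0001]), 'position': array([ 0.1519, -0.6058,  0.226 ]), 'ee_rot': array([-3.1165, -0.3848,  0.0005]), 'force': array([-0.217 ,  0.2501, -0.0925]), 'ft_torque': array([ 0.017 , -0.0184, -0.0245]), 'gripper_force': 0.0, 'width': 1.0013079605122757}
```

View pics/top0.png

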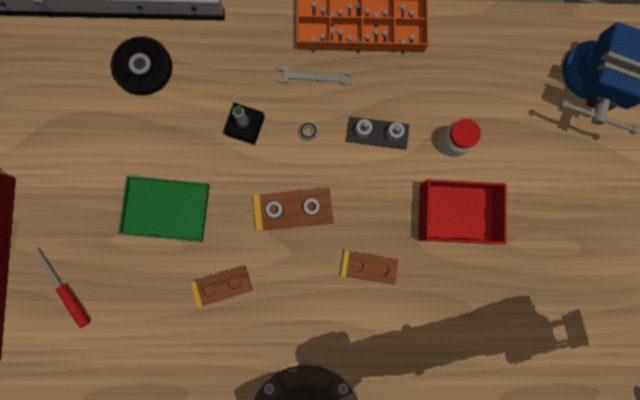

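View pics/side0.png

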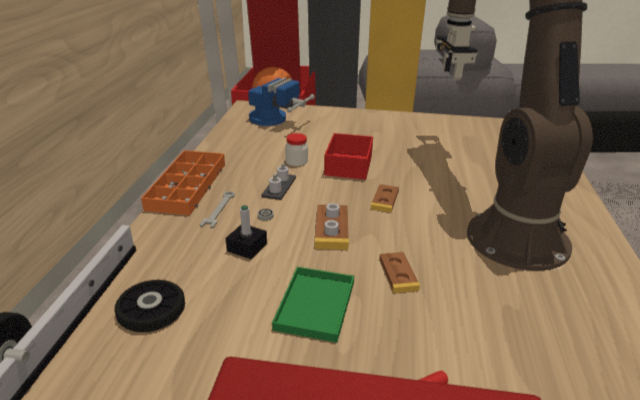

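Look-alikes: the wooden blocks at (293,209) large with two spacers, (222,286) small and empty, (370,267) small and empty. I choose (293,209), with its yellow end on the left. The spacers at (364,127) and (397,130) are on the peg stand and stay there. The gauge is in the black stand at (243,122).

Run:
```python
import cv2,numpy as np
a=cv2.imread("pics/top0.png");b=cv2.imread("pics/side0.png")
A=cv2.resize(a[95:235,220:340],None,fx=4,fy=4,interpolation=cv2.INTER_CUBIC)
B=cv2.resize(b[175:265,215:355],None,fx=4,fy=4,interpolation=cv2.INTER_CUBIC)
A=np.clip(A*1.4,0,255).astype(np.uint8)
c=np.zeros((560,480+320,3),np.uint8);c[:,:480]=A
c[:,480:]=0
B1=cv2.resize(b[195:260,220:270],None,fx=5,fy=5,interpolation=cv2.INTER_CUBIC)[:,:]
B2=cv2.resize(b[195:250,305:360],None,fx=4,fy=4,interpolation=cv2.INTER_CUBIC)
c[:325,480:730]=B1;c[330:550,480:700]=B2
for i in range(0,480,40):cv2.putText(c,str(220+i//4),(i,8),0,.3,(255,255,255));cv2.line(c,(i,9),(i,14),(255,255,255))
for i in range(0,560,40):cv2.putText(c,str(95+i//4),(0,i+4),0,.3,(255,255,255))
cv2.imwrite("pics/crop1.png",c)
```

```text
(no output)
```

View pics/crop1.png

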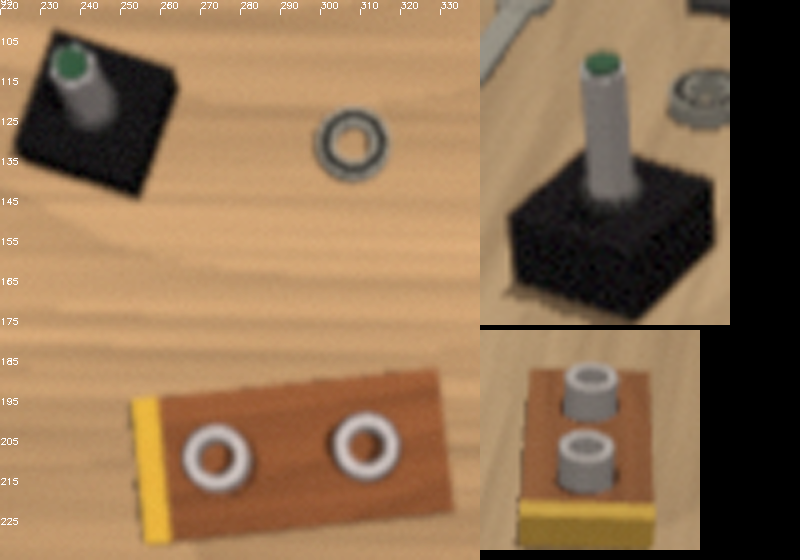

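```bash
cat > h.py <<'E'
import cv2,numpy as np
from scipy.optimize import minimize
from cell import arm
np.set_printoptions(precision=4,suppress=True)
CP={n:arm.camera_params(n) for n in("top","side")}
def proj(n,X):
    p=CP[n];c=np.atleast_2d(X)@np.array(p["R"]).T+p["t"];q=c@np.array(p["camera_matrix"]).T
    return q[:,:2]/q[:,2:]
def ray(n,uv,z):
    p=CP[n];R=np.array(p["R"]);o=-R.T@p["t"];d=R.T@np.linalg.solve(p["camera_matrix"],[uv[0],uv[1],1.]);return o+d*(z-o[2])/d[2]
def box(x,y,a,sx,sy,z0,z1):
    c,s=np.cos(a),np.sin(a);return np.array([[x+c*u*sx/2-s*v*sy/2,y+s*u*sx/2+c*v*sy/2,z] for u in(-1,1) for v in(-1,1) for z in(z0,z1)])
def disc(x,y,r,zs):
    t=np.linspace(0,2*np.pi,48,endpoint=False);return np.array([[x+r*np.cos(k),y+r*np.sin(k),z] for z in zs for k in t])
def comp(mask,seed):
    # component nearest seed -> convex hull
    k,l,st,ce=cv2.connectedComponentsWithStats(mask.astype(np.uint8))
    ok=[i for i in range(1,k) if st[i,4]>6]
    ys,xs=np.nonzero(np.isin(l,ok));j=np.argmin((xs-seed[0])**2+(ys-seed[1])**2)
    return cv2.convexHull(cv2.findContours((l==l[ys[j],xs[j]]).astype(np.uint8),0,1)[0][0])
S=8
def rend(pts,o,sz):
    m=np.zeros((sz*S,sz*S),np.uint8);h=cv2.convexHull(((pts-o+.5)*S).astype(np.float32));cv2.fillConvexPoly(m,np.round(h).astype(np.int32),1);return m>0
def fit(model,x0,obs,sz=110):
    # obs: {cam: hull}
    tg={}
    for n,h in obs.items():
        o=h.reshape(-1,2).mean(0)-sz/2
        m=np.zeros((400,640),np.uint8);cv2.fillConvexPoly(m,h,1)
        o=np.floor(o).astype(int);mm=np.zeros((sz,sz),np.uint8)
        sub=m[max(o[1],0):o[1]+sz,max(o[0],0):o[0]+sz];mm[:sub.shape[0],:sub.shape[1]]=sub
        tg[n]=(np.array([max(o[0],0),max(o[1],0)]),np.kron(mm,np.ones((S,S)))>0)
    def cost(p):
        return sum((rend(proj(n,model(p)),o,sz)^t).sum()/t.sum() for n,(o,t) in tg.items())
    sim=np.array([x0]+[np.array(x0)+np.eye(len(x0))[i]*(.01 if i<2 else .1) for i in range(len(x0))])
    r=minimize(cost,x0,method="Nelder-Mead",options=dict(initial_simplex=sim,xatol=1e-5,fatol=1e-5,maxiter=300));return r.x,r.fun
E
cat > m.py <<'E'
from h import *
im={n:cv2.imread(f"pics/{n}0.png") for n in CP}
hsv={n:cv2.cvtColor(i,cv2.COLOR_BGR2HSV) for n,i in im.items()}
H,Sa,V={n:h[...,0].astype(int) for n,h in hsv.items()},{n:h[...,1].astype(int) for n,h in hsv.items()},{n:h[...,2].astype(int) for n,h in hsv.items()}
for n,uv in (("top",(238,110)),("side",(245,208))):
    m=(H[n]>50)&(H[n]<95)&(Sa[n]>60);h=comp(m,uv);M=h.reshape(-1,2)
    mm=cv2.moments(h);c=(mm['m10']/mm['m00'],mm['m01']/mm['m00']);print("gauge disc",n,c,mm['m00'],ray(n,c,.115))
def go(name,model,masks,seeds,z):
    for sel in (("top","side"),("top",),("side",)):
        obs={n:comp(masks[n],seeds[n]) for n in sel}
        x0=list(ray(sel[0],seeds[sel[0]],z)[:2])+[A0]*(K-2)
        print(name,sel,*fit(model,x0,obs))
K=3
A0=-.3;blk={n:(V[n]<55) for n in V}
go("stand",lambda p:box(*p,.07,.07,0,.04),blk,dict(top=(247,130),side=(245,247)),.04)
A0=.06;br={n:(Sa[n]>125)&(H[n]<30) for n in V}
go("nest",lambda p:box(*p,.08,.17,0,.022),br,dict(top=(293,209),side=(325,238)),.022)
A0=-.05;gr={n:(H[n]>50)&(H[n]<80)&(Sa[n]>120) for n in V}
go("tray",lambda p:box(*p,.13,.18,0,.022),gr,dict(top=(165,210),side=(315,305)),.02)
A0=-.03;rd={n:((H[n]>170)|(H[n]<6))&(Sa[n]>150) for n in V}
go("bin",lambda p:box(*p,.13,.17,0,.07),rd,dict(top=(463,212),side=(350,155)),.05)
K=2
wh={n:(Sa[n]<70)&(V[n]>75) for n in V}
for nm,t,s in (("sp1",(266,209),(331,231)),("sp2",(304,207),(333,213)),):
    go(nm,lambda p:disc(*p,.017,(.022,.044)),wh,dict(top=t,side=s),.044)
E
python3 m.py
```

```text
gauge disc top (237.3910256410256, 110.17948717948717) 26.0 [0.6529 0.1441 0.115 ]
gauge disc side (244.0175438596491, 207.31578947368422) 9.5 [0.6525 0.1462 0.115 ]
stand ('top', 'side') [ 0.6534  0.1443 -0.2907] 0.15014176918402425
stand ('top',) [ 0.6524  0.1442 -0.3079] 0.060263937664618086
stand ('side',) [ 0.6539  0.1437 -0.2717] 0.08467995472837023
nest ('top', 'side') [0.4629 0.0318 0.1217] 0.10073928098244207
nest ('top',) [0.4631 0.0336 0.1091] 0.06905687397708675
nest ('side',) [0.4634 0.0312 0.1262] 0.03081420068027211
tray ('top', 'side') [ 0.4603  0.315  -0.0785] 0.089394703903622
tray ('top',) [ 0.4599  0.3157 -0.0826] 0.04105128205128205
tray ('side',) [ 0.4602  0.3148 -0.0736] 0.0471610244074161
bin ('top', 'side') [ 0.4571 -0.3384 -0.0346] 0.05007239766625739
bin ('top',) [ 0.4569 -0.338  -0.0322] 0.01675291303524062
bin ('side',) [ 0.4575 -0.3398 -0.0319] 0.02977317232375979
sp1 ('top', 'side') [0.4595 0.0722] 0.19234106091485506
sp1 ('top',) [0.4595 0.0722] 0.08403532608695652
sp1 ('side',) [0.46   0.0714] 0.104248046875
sp2 ('top', 'side') [ 0.4676 -0.0086] 0.19568511948083456
sp2 ('top',) [ 0.4669 -0.0086] 0.10050491266375546
sp2 ('side',) [ 0.4678 -0.009 ] 0.08342013888888888
```

The crop shows the large block with its yellow end on the left, spacer bores at (273,209) and (311,206) in the top view, and the gauge's green disc at (237,110) standing in the black block. The fits from both cameras agree to about 1 mm, so I'm moving.

send_rows --increments '[[9.18,[3.3,-3.0,0],[0,0,0]],[9.18,[3.3,-3.0,0],[0,0,0]],[9.18,[3.3,-3.0,0],[0,0,0]],[9.18,[3.3,-3.0,0],[0,0,0]],[9.18,[3.3,-3.0,0],[0,0,0]]]' --force 30

```text
clock: 0.6
position: [0.2762, -0.4188, 0.2265]
ee_rot: [-3.118, -0.385, 0.0]
force: [0.8, -1.1, -0.5]
width: 0.999
gripper_force: 0.0
```

send_rows --increments '[[9.18,[3.3,-3.0,0],[0,0,0]],[9.18,[3.3,-3.0,0],[0,0,0]],[9.18,[3.3,-3.0,0],[0,0,0]],[9.18,[3.3,-3.0,0],[0,0,0]],[9.18,[3.3,-3.0,0],[0,0,0]]]'

```text
clock: 1.1
position: [0.3996, -0.2333, 0.2267]
ee_rot: [3.118, 0.385, -0.0]
force: [0.6, 0.1, 0.5]
width: 0.998
gripper_force: 0.0
```

send_rows --increments '[[9.18,[3.3,-3.0,0],[0,0,0]],[9.18,[3.3,-3.0,0],[0,0,0]],[9.18,[3.3,-3.0,0],[0,0,0]],[9.18,[3.3,-3.0,0],[0,0,0]],[9.18,[3.3,-3.0,0],[0,0,0]]]'

```text
clock: 1.6
position: [0.5233, -0.0478, 0.2266]
ee_rot: [3.118, 0.385, -0.001]
force: [-0.1, -0.5, 0.5]
width: 1.001
gripper_force: 0.0
```

send_rows --increments '[[9.18,[3.3,-3.0,0],[0,0,0]],[9.18,[3.3,-3.0,0],[0,0,0]],[9.18,[3.3,-3.0,0],[0,0,0]],[9.18,[3.3,-3.0,0],[0,0,0]],[9.18,[0,0,0],[0,0,0]]]'

```text
clock: 2.1
position: [0.6227, 0.1065, 0.2258]
ee_rot: [-3.112, -0.396, -0.0]
force: [1.2, 0.8, 0.2]
width: 1.0
gripper_force: 0.0
```

```bash
cat > d.py <<'E'
import sys,numpy as np
from scipy.spatial.transform import Rotation as Ro
from cell import arm
np.set_printoptions(precision=4,suppress=True)
s=arm.observe();R=Ro.from_rotvec(s["ee_rot"]);p=s["position"]
for a in sys.argv[1:]:
    t=np.array(eval(a));print(a,"delta cm",100*R.inv().apply(t-p));p=t
M=R.as_matrix();print(s["clock"],s["position"],"tilt",M[:2,2],"xyaw",np.arctan2(M[1,0],M[0,0]),"F",s["force"],"w",s["width"]*91.8,"g",s["gripper_force"])
E
python3 d.py "[.6530,.1444,.226]" "[.653,.1444,.066]"
```

```text
[.6530,.1444,.226] delta cm [ 3.881  -2.9148 -0.0069]
[.653,.1444,.066] delta cm [-0.0109  0.066  15.9999]
2.1 [0.6227 0.1065 0.2258] tilt [-0.0004  0.0042] xyaw 0.25298981088168543 F [1.2141 0.8466 0.1553] w 91.82386912196203 g 0.0
```

send_rows --increments '[[9.18,[2.0,-1.5,0],[0,0,0]],[9.18,[1.88,-1.41,0],[0,0,0]],[9.18,[0,0,3],[0,0,0]],[9.18,[0,0,3],[0,0,0]],[9.18,[0,0,3],[0,0,0]]]'

```text
clock: 2.6
position: [0.6518, 0.1366, 0.1353]
ee_rot: [3.118, 0.385, -0.001]
force: [0.1, -0.7, -0.6]
width: 0.999
gripper_force: 0.0
```

send_rows --increments '[[9.18,[0,0,3],[0,0,0]],[9.18,[0,0,2.5],[0,0,0]],[9.18,[0,0,1.5],[0,0,0]],[9.18,[0,0,0],[0,0,0]]]'

```text
clock: 3.0
position: [0.6506, 0.136, 0.0643]
ee_rot: [3.117, 0.385, -0.007]
force: [0.2, 0.4, 0.5]
width: 0.998
gripper_force: 0.0
```

```bash
python3 d.py "[.6530,.1444,.066]"
```

```text
[.6530,.1444,.066] delta cm [ 0.4396 -0.7542 -0.1692]
3.0 [0.6506 0.136  0.0643] tilt [-0.0041 -0.0013] xyaw 0.24557654074852084 F [0.1972 0.4268 0.4967] w 91.63450789693738 g 0.0
```

send_rows --increments '[[9.18,[0.44,-0.75,-0.1],[0,0,0]],[6,[0,0,0],[0,0,0]],[4,[0,0,0],[0,0,0]],[4,[0,0,0],[0,0,0]]]'

```text
clock: 3.4
position: [0.6551, 0.1453, 0.0687]
ee_rot: [-3.118, -0.385, -0.002]
force: [0.1, 0.7, -0.5]
width: 0.788
gripper_force: 0.0
```

```bash
python3 d.py "[.6530,.1444,.066]"; python3 -c "
from cell import arm;import cv2,numpy as np
a=arm.get_image('top')[70:160,200:300,::-1];b=arm.get_image('side')[165:265,190:300,::-1]
A=cv2.resize(a,(400,400*9//10),interpolation=2);B=cv2.resize(b,(396,360),interpolation=2)
cv2.imwrite('pics/g1.png',np.clip(np.hstack([A,B])*1.4,0,255).astype(np.uint8))"
```

```text
[.6530,.1444,.066] delta cm [-0.2238  0.0409  0.269 ]
3.4 [0.6551 0.1453 0.0687] tilt [0.0014 0.0002] xyaw 0.2458897440130308 F [ 0.1157  0.6948 -0.527 ] w 72.36521001484378 g 0.0
```

View pics/g1.png

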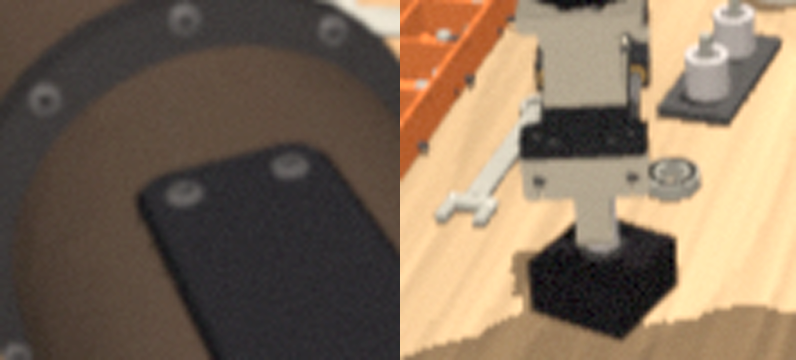

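The arm blocks the top view. The side view shows the fingers around the handle, at crop pixel (597,200), above the stand.

send_rows --increments '[[4,[-0.2,0.04,0.15],[0,0,0]],[4,[0,0,0],[0,0,0]],[4,[0,0,0],[0,0,0]]]'

```text
clock: 3.8
position: [0.6526, 0.1441, 0.0661]
ee_rot: [3.118, 0.385, -0.0]
force: [0.8, -0.8, -1.3]
width: 0.46
gripper_force: 0.0
```

```bash
python3 d.py "[.6530,.1444,.066]"
```

```text
[.6530,.1444,.066] delta cm [ 0.0478 -0.02    0.0121]
3.8 [0.6526 0.1441 0.0661] tilt [-0.0003 -0.0002] xyaw 0.24554519427697824 F [ 0.8421 -0.8464 -1.3313] w 42.195257298372404 g 0.0
```

send_rows --increments '[[2.5,[0,0,0],[0,0,0]],[2.0,[0,0,0],[0,0,0]],[1.5,[0,0,0],[0,0,0]],[1.5,[0,0,0],[0,0,0]],[1.5,[0,0,0],[0,0,0]]]' --force 30

```text
clock: 4.3
position: [0.6527, 0.1444, 0.0662]
ee_rot: [-3.118, -0.385, 0.0]
force: [-0.0, 0.8, 0.4]
width: 0.237
gripper_force: 30.0
```

send_rows --increments '[[1.5,[0,0,0],[0,0,0]],[1.5,[0,0,0],[0,0,0]],[1.5,[0,0,0],[0,0,0]]]'

```text
clock: 4.6
position: [0.6527, 0.1443, 0.0662]
ee_rot: [3.118, 0.385, -0.0]
force: [0.1, 0.4, -0.6]
width: 0.237
gripper_force: 30.0
```

```bash
python3 d.py "[.6530,.1444,.066]"
```

```text
[.6530,.1444,.066] delta cm [ 0.0283 -0.0011  0.0199]
4.6 [0.6527 0.1443 0.0662] tilt [-0. -0.] xyaw 0.24570742382527425 F [ 0.0561  0.352  -0.6244] w 21.76709681953737 g 29.99557636678219
```

Opening is 21.8 mm where the flats give 20, so the pads sit on the hexagon's edges, about 10° off. I'll regrasp with a small turn.

send_rows --increments '[[3.2,[0,0,0],[0,0,0]],[3.2,[0,0,0],[0,0,0]],[3.2,[0,0,0],[0,0,0.09]],[3.2,[0,0,0],[0,0,0.09]],[3.2,[0,0,0],[0,0,0]]]'

```text
clock: 5.1
position: [0.6528, 0.1443, 0.0663]
ee_rot: [3.14, 0.101, 0.0]
force: [-0.1, -0.7, 0.7]
width: 0.348
gripper_force: 0.0
```

send_rows --increments '[[1.5,[0,0,0],[0,0,0]],[1.5,[0,0,0],[0,0,0]],[1.5,[0,0,0],[0,0,0]],[1.5,[0,0,0],[0,0,0]]]'

```text
clock: 5.5
position: [0.6527, 0.1443, 0.0662]
ee_rot: [-3.14, -0.104, 0.0]
force: [0.8, 0.1, -0.3]
width: 0.227
gripper_force: 30.0
```

```bash
python3 d.py "[.6530,.1444,.066]"
```

```text
[.6530,.1444,.066] delta cm [ 0.0264 -0.01    0.0201]
5.5 [0.6527 0.1443 0.0662] tilt [-0.      0.0001] xyaw 0.06641426841658969 F [ 0.784   0.1302 -0.2847] w 20.82174445423171 g 29.997668685391545
```

send_rows --increments '[[3.0,[0,0,0],[0,0,0]],[3.0,[0,0,0],[0,0,0]],[3.0,[0,0,0],[0,0,-0.05]],[1.5,[0,0,0],[0,0,0]],[1.5,[0,0,0],[0,0,0]]]'

```text
clock: 6.0
position: [0.6527, 0.1443, 0.0662]
ee_rot: [-3.136, -0.18, 0.0]
force: [-0.1, 0.5, 1.7]
width: 0.23
gripper_force: 30.0
```

send_rows --increments '[[1.5,[0,0,0],[0,0,0]],[1.5,[0,0,0],[0,0,0]]]'

```text
clock: 6.2
position: [0.6527, 0.1443, 0.0662]
ee_rot: [3.136, 0.181, -0.0]
force: [0.5, -0.3, 0.4]
width: 0.233
gripper_force: 30.0
```

```bash
python3 d.py "[.6530,.1444,.066]"
```

```text
[.6530,.1444,.066] delta cm [ 0.031  -0.0106  0.0177]
6.2 [0.6527 0.1443 0.0662] tilt [-0.0001 -0.0001] xyaw 0.11512262912419816 F [ 0.5271 -0.2963  0.4377] w 21.38500814812772 g 29.999745972454548
```

send_rows --increments '[[3.0,[0,0,0],[0,0,0]],[3.0,[0,0,0],[0,0,0]],[3.0,[0,0,0],[0,0,0.13]],[1.5,[0,0,0],[0,0,0]],[1.5,[0,0,0],[0,0,0]]]'

```text
clock: 6.7
position: [0.6528, 0.1444, 0.0663]
ee_rot: [3.141, -0.017, 0.0]
force: [0.1, 1.5, 1.0]
width: 0.22
gripper_force: 30.0
```

send_rows --increments '[[1.5,[0,0,0],[0,0,0]],[1.5,[0,0,0],[0,0,0]]]'

```text
clock: 6.9
position: [0.6528, 0.1444, 0.0663]
ee_rot: [-3.141, 0.02, -0.0]
force: [-0.7, 0.6, 0.0]
width: 0.22
gripper_force: 30.0
```

```bash
python3 d.py "[.6530,.1444,.066]"
```

```text
[.6530,.1444,.066] delta cm [ 0.0247 -0.0042  0.0283]
6.9 [0.6528 0.1444 0.0663] tilt [0.0001 0.0001] xyaw -0.012640072485638832 F [-0.6952  0.5805  0.0098] w 20.199533042732085 g 29.999704188667238
```

send_rows --increments '[[1.5,[0,0,-0.5],[0,0,0]],[1.5,[0,0,-1.5],[0,0,0]],[1.5,[0,0,-2.5],[0,0,0]],[1.5,[0,0,-2.5],[0,0,0]],[1.5,[0,0,0],[0,0,0]]]'

```text
clock: 7.4
position: [0.6552, 0.1452, 0.1413]
ee_rot: [-3.139, 0.022, -0.011]
force: [0.8, 0.7, -0.5]
width: 0.219
gripper_force: 30.0
```

```bash
python3 d.py "[.4595,.0722,.125]"
```

```text
[.4595,.0722,.125] delta cm [-19.4727   7.5768   1.4778]
7.4 [0.6552 0.1452 0.1413] tilt [0.0069 0.002 ] xyaw -0.014124788123949534 F [ 0.7671  0.697  -0.5161] w 20.102736841468616 g 29.999572969973087
```

send_rows --increments '[[1.5,[-3.0,1.2,0],[0,0,0]],[1.5,[-4.4,1.7,0],[0,0,0]],[1.5,[-4.4,1.7,0],[0,0,0]],[1.5,[-4.4,1.7,0],[0,0,0]],[1.5,[-3.04,1.16,0],[0,0,0]]]'

```text
clock: 7.9
position: [0.4559, 0.071, 0.136]
ee_rot: [3.14, -0.023, -0.003]
force: [1.0, -0.1, -1.0]
width: 0.221
gripper_force: 30.0
```

send_rows --increments '[[1.5,[0,0,0.8],[0,0,0]],[1.5,[0,0,0.8],[0,0,0]],[1.5,[0,0,0.4],[0,0,0]],[1.5,[0,0,0],[0,0,0]],[1.5,[0,0,0],[0,0,0]]]'

```text
clock: 8.4
position: [0.4599, 0.0729, 0.116]
ee_rot: [-3.141, 0.022, 0.001]
force: [0.5, 0.1, -1.5]
width: 0.222
gripper_force: 30.0
```

```bash
python3 d.py "[.4595,.0722,.115]"; python3 -c "
from cell import arm;import cv2,numpy as np
im=arm.get_image('side')[:,:,::-1];cv2.imwrite('pics/s2raw.png',im)
b=im[180:240,300:360]
cv2.imwrite('pics/s2.png',np.clip(cv2.resize(b,(600,600),interpolation=2)*1.4,0,255).astype(np.uint8))"
```

```text
[.4595,.0722,.115] delta cm [-0.0349  0.0706  0.0976]
8.4 [0.4599 0.0729 0.116 ] tilt [-0.0003  0.0002] xyaw -0.013805585896014832 F [ 0.4925  0.0854 -1.5078] w 20.419465377611335 g 29.99944373499602
```

View pics/s2.png

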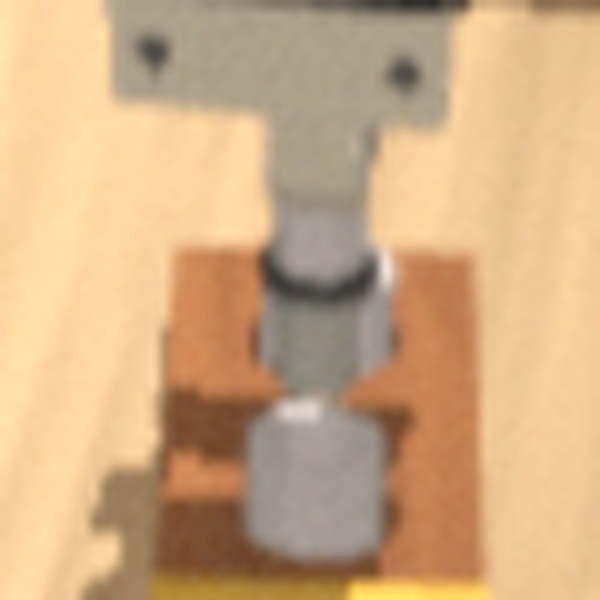

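The side crop shows the pin at about column 331.7 (row 214), directly above spacer 1 at about column 331.4 (row 228). I'll check that offset numerically.

Run:
```python
from h import *
im=cv2.imread("pics/s2raw.png").astype(float)
for r in (211,213,215): print(r,im[r,322:344].mean(1).astype(int))
for r in (222,226,230): print(r,im[r,320:345].mean(1).astype(int))
for z in (.06,.07,.08): print(z,proj("side",[.4599,.0729,z]))
for z in (.024,.034,.044): print(z,proj("side",[.4595,.0722,z]))
```

```text
211 [ 94  96 100  93  98  93  89  89  92  90  89  87  91  92 108 107 104  97
 100 102 101  95]
213 [ 95  95  93  72  99  95  90  93  97  96  97  92  93  95 110 108 100  79
  94  99 102  98]
215 [ 97  93  94  74  98  94  91  94  95  98  97  93  92  95 107 108 101  88
  96 101 100 101]
222 [ 59  55  58  60  67  88 101 104 111 120 121 123 115 115 110 104  97  87
  64  56  62  82 100  99  95]
226 [ 84  84  82  80  84 103 104 105 105 110 110 111 110 109 106 108 108 104
  82  78  96 101  99  96  96]
230 [ 62  63  59  62  82  99 105 108 111 113 111 113 110 110 112 110 108 101
  71  67  89  98  99  97  93]
0.06 [[331.1906 218.3841]]
0.07 [[331.3068 214.8866]]
0.08 [[331.424 211.36 ]]
0.024 [[330.9787 230.5972]]
0.034 [[331.0923 227.2025]]
0.044 [[331.2068 223.7799]]
```

send_rows --increments '[[1.5,[0,0.07,0.4],[0,0,0]],[1.5,[0,0,0.4],[0,0,0]],[1.5,[0,0,0.3],[0,0,0]],[1.5,[0,0,0],[0,0,0]],[1.5,[0,0,0],[0,0,0]]]'

```text
clock: 8.95
position: [0.4592, 0.0718, 0.1051]
ee_rot: [3.141, -0.022, -0.0]
force: [0.8, 0.4, -1.3]
width: 0.222
gripper_force: 30.0
```

```bash
python3 d.py "[.4599,.0722,.105]"
```

```text
[.4599,.0722,.105] delta cm [ 0.068  -0.0438  0.013 ]
8.95 [0.4592 0.0718 0.1051] tilt [-0.0002 -0.0001] xyaw -0.014220357561696066 F [ 0.7872  0.4233 -1.2593] w 20.337476673453125 g 29.999482515268028
```

send_rows --increments '[[1.5,[0,0,0.12],[0,0,0]],[1.5,[0,0,0.12],[0,0,0]],[1.5,[0,0,0.12],[0,0,0]],[1.5,[0,0,0.12],[0,0,0]],[1.5,[0,0,0.12],[0,0,0]]]'

```text
clock: 9.45
position: [0.4594, 0.0718, 0.0992]
ee_rot: [3.142, -0.022, 0.0]
force: [-1.2, 0.2, 6.1]
width: 0.225
gripper_force: 30.0
```

```bash
python3 d.py "[.4599,.0722,.099]"
```

```text
[.4599,.0722,.099] delta cm [ 0.0487 -0.043   0.023 ]
9.45 [0.4594 0.0718 0.0992] tilt [ 0.0002 -0.    ] xyaw -0.01430802211282398 F [-1.1662  0.1966  6.1436] w 20.62053251486806 g 30.001617504749447
```

send_rows --increments '[[1.5,[0,0,-0.02],[0,0,0]]]'

```text
clock: 9.55
position: [0.4593, 0.0718, 0.0994]
ee_rot: [3.141, -0.022, 0.0]
force: [-0.1, 0.5, 1.1]
width: 0.222
gripper_force: 30.0
```

Run:
```python
from cell import arm
s=arm.observe();print(s["force"],s["ft_torque"],s["position"])
arm.get_image("side");s=arm.observe();print(s["force"],s["ft_torque"],s["position"])
im=arm.get_image("side")[:,:,::-1]
import cv2,numpy as np
cv2.imwrite('pics/s3raw.png',im);b=im[180:240,300:360];cv2.imwrite('pics/s3.png',np.clip(cv2.resize(b,(600,600),interpolation=2)*1.4,0,255).astype(np.uint8))
s=arm.observe();print(s["force"],s["ft_torque"],s["position"])
```

```text
[-0.13084121  0.46078069  1.0822448 ] [ 0.02773801  0.08278919 -0.00215711] [0.45932917 0.07178629 0.09944794]
[-1.03768197 -0.703019    1.2517304 ] [0.00731997 0.09646718 0.00489728] [0.4593443  0.07178954 0.09951252]
[-0.3989648  -0.87918494 -0.30748443] [-0.00524807  0.10198229  0.00294059] [0.45935532 0.07175705 0.0995149 ]
```

View pics/s3.png

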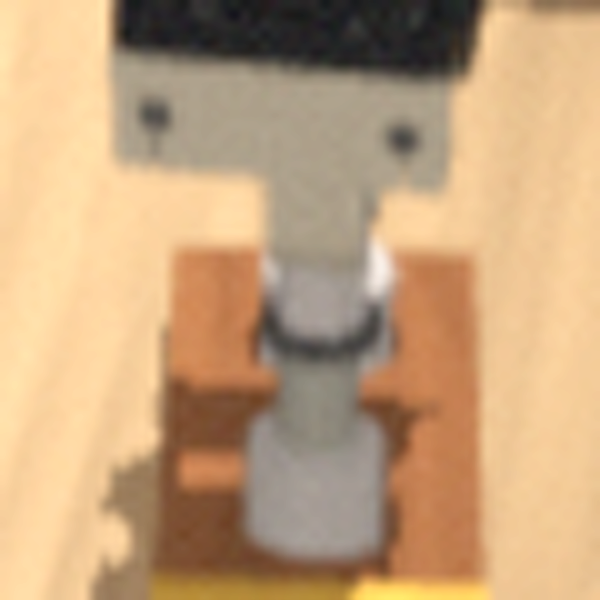

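In the side crop the pin, at about column 331.5, sits on the spacer axis at 331.0 and touches at about 1 mm depth. I'll nudge it towards the pocket centre, where the spacer has play, and retry gently.

send_rows --increments '[[1.5,[-0.04,0,-0.03],[0,0,0]],[1.5,[-0.04,0,0],[0,0,0]],[1.5,[0,0,0.05],[0,0,0]],[1.5,[0,0,0.05],[0,0,0]]]'

```text
clock: 10.05
position: [0.4587, 0.0718, 0.099]
ee_rot: [-3.141, 0.022, -0.001]
force: [-1.9, 0.8, 8.5]
width: 0.222
gripper_force: 30.0
```

```bash
python3 d.py "[.4585,.0718,.099]"; python3 -c "
from cell import arm;print(arm.observe()['ft_torque'])"
```

```text
[.4585,.0718,.099] delta cm [-0.0209  0.0052  0.0049]
10.05 [0.4587 0.0718 0.099 ] tilt [0.0005 0.    ] xyaw -0.01428974716791033 F [-1.8583  0.8488  8.5063] w 20.37515155888742 g 30.00325439264998
[-0.12694474  0.44162776 -0.05351676]
```

send_rows --increments '[[1.5,[-0.06,0,-0.08],[0,0,0]],[1.5,[-0.06,0,0],[0,0,0]],[1.5,[0,0,0.05],[0,0,0]],[1.5,[0,0,0.04],[0,0,0]]]'

```text
clock: 10.45
position: [0.4579, 0.072, 0.0991]
ee_rot: [-3.141, 0.022, -0.002]
force: [-1.3, 0.2, 9.0]
width: 0.222
gripper_force: 30.0
```

```bash
python3 d.py "[.4585,.0718,.099]"; python3 -c "
from cell import arm;print(arm.observe()['ft_torque'])"
```

```text
[.4585,.0718,.099] delta cm [0.0577 0.0171 0.0065]
10.45 [0.4579 0.072  0.0991] tilt [0.0013 0.0002] xyaw -0.014266747193276206 F [-1.3361  0.1686  8.9559] w 20.39368996859346 g 30.002824813127518
[-0.14221537  0.17888903  0.07585776]
```

Run:
```python
from h import *
im=np.mean([arm.get_image("side")[:,:,::-1].astype(float) for _ in range(4)],0);cv2.imwrite("pics/s4raw.png",im)
g=im.mean(2);print("cols",list(range(322,342)))
for r in range(215,236): print(r,g[r,322:342].astype(int))
b=im[212:240,317:347];b=np.clip((b-40)*2.4,0,255).astype(np.uint8)
cv2.imwrite("pics/s4.png",cv2.resize(b,(600,560),interpolation=cv2.INTER_CUBIC))
for dy in(-.017,-.0105,0,.0085,.01,.0105,.017): print(dy,proj("side",[.459,.0718+dy,.044]))
s=arm.observe();print(s["force"],s["ft_torque"],s["position"])
```

```text
cols [322, 323, 324, 325, 326, 327, 328, 329, 330, 331, 332, 333, 334, 335, 336, 337, 338, 339, 340, 341]
215 [ 97  97  94  73  96  90  69  54  54  49  52  54  51  52  62  84  98  87
  96 100]
216 [ 98  98  97  88 100  97  85  75  77  76  75  77  76  77  85 100 100  96
  97  99]
217 [ 97  96  95  95  99  93  90  88  93  95  96  94  92  90  93  99  99  97
  98 100]
218 [82 81 82 82 82 83 84 89 94 97 98 96 94 91 89 94 95 95 98 99]
219 [61 60 60 59 61 64 79 90 94 97 98 96 95 90 80 79 80 82 93 97]
220 [58 53 56 58 62 72 83 90 95 97 98 96 94 89 70 59 60 60 79 84]
221 [57 56 57 71 83 91 90 90 94 97 97 97 94 91 76 67 57 53 58 60]
222 [ 57  56  65  89 101 101  92  91  95  97  96  96  93  89  91  88  63  55
  56  60]
223 [ 57  57  70  98 103 101  94  92  95  96  97  95  93  90  98 102  73  57
  55  62]
224 [ 60  62  71 101 103 101 100  97  94  95  96  95  93  94 101 103  82  59
  56  64]
225 [ 82  79  82 102 104 103 105 106 102 103 102 100  99 101 104 104  81  60
  61  80]
226 [ 97  95  94 103 106 105 106 109 107 106 105 104 106 109 110 105  80  60
  79  93]
227 [ 97  94  95 101 107 107 108 1
[... 413 characters left out ...]
  74  99 106 108 110 112 113 113 111 110 111 110 108  99  70  53
  62  93]
233 [ 56  57  68  91 103 109 109 112 112 113 113 111 110 110 108 100  69  57
  75  94]
234 [ 55  54  57  71  87  98 103 109 112 112 111 110 109 108  98  90  63  60
  88  95]
235 [56 55 54 56 59 73 83 92 96 97 96 96 95 91 77 70 54 58 90 95]
-0.017 [[332.3186 219.9669]]
-0.0105 [[331.9819 221.3879]]
0 [[331.4317 223.7103]]
0.0085 [[330.9804 225.615 ]]
0.01 [[330.9002 225.9535]]
0.0105 [[330.8734 226.0664]]
0.017 [[330.5237 227.5423]]
[1.4789 0.0781 5.9183] [-0.0833 -0.0876  0.025 ] [0.4579 0.072  0.099 ][ WARN:0@2.703] global loadsave.cpp:1063 imwrite_ Unsupported depth image for selected encoder is fallbacked to CV_8U.
```

View pics/s4.png

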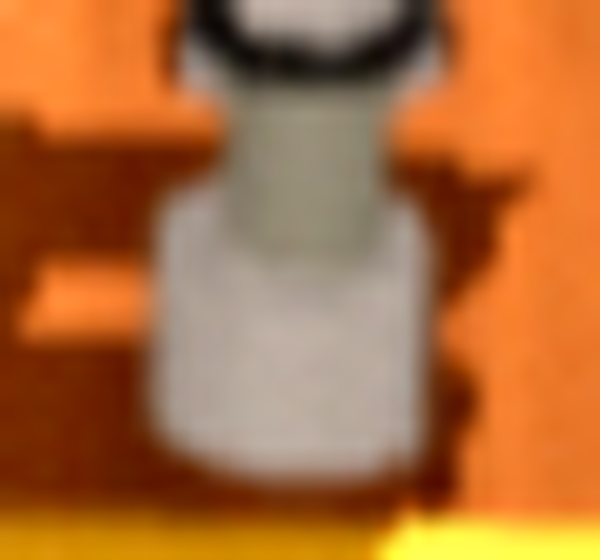

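The pin and collar both appear about 1 px high in the picture, and the torque about x stays negative. Both put the pin towards −y of the bore, so I'll lift slightly and shift +y.

send_rows --increments '[[1.5,[0.02,0,-0.15],[0,0,0]],[1.5,[0.03,-0.1,0],[0,0,0]],[1.5,[0,-0.08,0],[0,0,0]],[1.5,[0,0,0.1],[0,0,0]],[1.5,[0,0,0.05],[0,0,0]]]'

```text
clock: 11.15
position: [0.4577, 0.0736, 0.0984]
ee_rot: [3.141, -0.022, -0.0]
force: [-0.6, 0.6, -1.8]
width: 0.221
gripper_force: 30.0
```

```bash
cat >> d.py <<'E'
print("tq",s["ft_torque"])
E
python3 d.py "[.4585,.0738,.099]"
```

```text
[.4585,.0738,.099] delta cm [ 0.0807 -0.0215 -0.0611]
11.15 [0.4577 0.0736 0.0984] tilt [-0.0003 -0.0001] xyaw -0.014137402614806944 F [-0.5615  0.6495 -1.797 ] w 20.33167684494942 g 29.99960338929668
tq [-0.0149 -0.0627  0.0541]
```

send_rows --increments '[[1.5,[0,0,0.1],[0,0,0]],[1.5,[0,0,0.1],[0,0,0]]]'

```text
clock: 11.35
position: [0.4579, 0.0736, 0.0966]
ee_rot: [3.142, -0.023, 0.0]
force: [0.4, -0.5, 4.4]
width: 0.22
gripper_force: 30.0
```

```bash
python3 d.py "[.4585,.0738,.099]"
```

```text
[.4585,.0738,.099] delta cm [ 0.0587 -0.0237 -0.2383]
11.35 [0.4579 0.0736 0.0966] tilt [ 0.0002 -0.    ] xyaw -0.014350028085626378 F [ 0.4003 -0.5345  4.4222] w 20.209996908707744 g 30.000297089572996
tq [-0.0184  0.1496 -0.0216]
```

send_rows --increments '[[1.5,[0.04,0,-0.05],[0,0,0]],[1.5,[0.03,0,0],[0,0,0]],[1.5,[0,0,0.05],[0,0,0]],[1.5,[0,0,0.05],[0,0,0]]]'

```text
clock: 11.75
position: [0.4584, 0.0735, 0.0961]
ee_rot: [3.141, -0.022, -0.0]
force: [0.6, 0.4, -1.1]
width: 0.223
gripper_force: 30.0
```

```bash
python3 d.py "[.4585,.0738,.099]"
```

```text
[.4585,.0738,.099] delta cm [ 0.0053 -0.0271 -0.2938]
11.75 [0.4584 0.0735 0.0961] tilt [-0.0001 -0.0001] xyaw -0.014279293098192244 F [ 0.56    0.3927 -1.1254] w 20.467413245681634 g 29.999381282832474
tq [ 0.0344  0.0025 -0.025 ]
```

Now free and deeper, so I continue slowly.

send_rows --increments '[[1.5,[0.02,0,0.1],[0,0,0]],[1.5,[0,0,0.1],[0,0,0]]]'

```text
clock: 11.95
position: [0.4587, 0.0735, 0.094]
ee_rot: [3.141, -0.023, -0.0]
force: [0.3, 0.1, -1.9]
width: 0.22
gripper_force: 30.0
```

send_rows --increments '[[1.5,[0,0,0.1],[0,0,0]]]'

```text
clock: 12.05
position: [0.4587, 0.0735, 0.093]
ee_rot: [3.141, -0.022, -0.0]
force: [-0.6, -0.2, -2.2]
width: 0.222
gripper_force: 30.0
```

```bash
python3 d.py "[.4585,.0738,.099]"
```

```text
[.4585,.0738,.099] delta cm [-0.0178 -0.0259 -0.6012]
12.05 [0.4587 0.0735 0.093 ] tilt [-0.0001 -0.0001] xyaw -0.014236925138402216 F [-0.5991 -0.182  -2.1679] w 20.33624024185883 g 29.999625328928232
tq [ 0.0793  0.0143 -0.026 ]
```

send_rows --increments '[[1.5,[0,0,0.1],[0,0,0]],[1.5,[0,0,0.1],[0,0,0]]]'

```text
clock: 12.25
position: [0.4587, 0.0736, 0.091]
ee_rot: [3.141, -0.022, 0.0]
force: [0.4, -0.6, -1.2]
width: 0.223
gripper_force: 30.0
```

send_rows --increments '[[1.5,[0,0,0.1],[0,0,0]],[1.5,[0,0,0.08],[0,0,0]]]'

```text
clock: 12.45
position: [0.4587, 0.0736, 0.0892]
ee_rot: [3.141, -0.022, -0.0]
force: [-0.1, -0.1, -1.5]
width: 0.221
gripper_force: 30.0
```

send_rows --increments '[[1.5,[0,0,0.1],[0,0,0]],[1.5,[0,0,0.08],[0,0,0]]]'

```text
clock: 12.65
position: [0.4587, 0.0736, 0.0874]
ee_rot: [3.141, -0.022, -0.0]
force: [0.1, 0.2, -1.3]
width: 0.221
gripper_force: 30.0
```

send_rows --increments '[[1.5,[0,0,0.1],[0,0,0]],[1.5,[0,0,0.1],[0,0,0]]]'

```text
clock: 12.85
position: [0.4587, 0.0736, 0.0854]
ee_rot: [3.141, -0.022, -0.0]
force: [0.3, 0.4, -0.9]
width: 0.22
gripper_force: 30.0
```

send_rows --increments '[[1.5,[0,0,0.1],[0,0,0]],[1.5,[0,0,0.1],[0,0,0]],[1.5,[0,0,0.1],[0,0,0]]]'

```text
clock: 13.15
position: [0.4587, 0.0735, 0.0824]
ee_rot: [3.141, -0.023, -0.0]
force: [0.2, 0.1, -1.1]
width: 0.222
gripper_force: 30.0
```

send_rows --increments '[[1.5,[0,0,0.12],[0,0,0]],[1.5,[0,0,0.12],[0,0,0]],[1.5,[0,0,0.12],[0,0,0]],[1.5,[0,0,0.12],[0,0,0]]]'

```text
clock: 13.55
position: [0.4587, 0.0735, 0.0776]
ee_rot: [3.141, -0.022, -0.0]
force: [0.6, 0.1, -1.3]
width: 0.218
gripper_force: 30.0
```

send_rows --increments '[[1.5,[0,0,0.12],[0,0,0]],[1.5,[0,0,0.12],[0,0,0]],[1.5,[0,0,0.12],[0,0,0]],[1.5,[0,0,0.1],[0,0,0]]]'

```text
clock: 13.95
position: [0.4587, 0.0735, 0.073]
ee_rot: [3.141, -0.022, -0.0]
force: [0.1, 0.5, -1.5]
width: 0.219
gripper_force: 30.0
```

send_rows --increments '[[1.5,[0,0,0.08],[0,0,0]],[1.5,[0,0,0.08],[0,0,0]]]'

```text
clock: 14.15
position: [0.4587, 0.0736, 0.0715]
ee_rot: [3.142, -0.022, 0.0]
force: [-0.4, 0.3, -1.6]
width: 0.222
gripper_force: 30.0
```

send_rows --increments '[[1.5,[0,0,0.06],[0,0,0]],[1.5,[0,0,0.06],[0,0,0]]]'

```text
clock: 14.35
position: [0.4587, 0.0736, 0.0703]
ee_rot: [3.142, -0.022, 0.0]
force: [0.2, 0.2, -1.1]
width: 0.217
gripper_force: 30.0
```

send_rows --increments '[[1.5,[0,0,0.04],[0,0,0]],[1.5,[0,0,0.03],[0,0,0]]]'

```text
clock: 14.55
position: [0.4589, 0.0736, 0.0701]
ee_rot: [3.141, -0.022, 0.001]
force: [-2.8, -0.6, 10.8]
width: 0.22
gripper_force: 30.0
```

Spacer 1 takes the whole pin: home at 30 mm, so it is good. Withdraw and go to spacer 2.

send_rows --increments '[[1.5,[0,0,-0.2],[0,0,0]],[1.5,[0,0,-1.0],[0,0,0]],[1.5,[0,0,-1.5],[0,0,0]],[1.5,[0,0,-1.4],[0,0,0]],[1.5,[0,0,0],[0,0,0]]]'

```text
clock: 15.05
position: [0.46, 0.0739, 0.1125]
ee_rot: [-3.141, 0.023, -0.005]
force: [-0.6, -0.7, -0.9]
width: 0.222
gripper_force: 30.0
```

send_rows --increments '[[1.5,[0.2,2.0,0],[0,0,0]],[1.5,[0.3,2.5,0],[0,0,0]],[1.5,[0.3,2.0,0],[0,0,0]],[1.5,[0.14,1.58,0],[0,0,0]],[1.5,[0,0,0],[0,0,0]]]'

```text
clock: 15.55
position: [0.4667, -0.0098, 0.1102]
ee_rot: [3.14, -0.028, -0.001]
force: [-0.3, 0.7, -1.2]
width: 0.225
gripper_force: 30.0
```

send_rows --increments '[[1.5,[0,0,0],[0,0,0]]]'

```text
clock: 15.65
position: [0.4667, -0.0072, 0.1104]
ee_rot: [-3.141, 0.024, 0.001]
force: [0.5, 1.2, -1.7]
width: 0.221
gripper_force: 30.0
```

```bash
python3 d.py "[.4672,-.0073,.102]"
python3 - <<'E'
from h import *
s=arm.observe();p=s["position"]
im=arm.get_image("top");cv2.imwrite("pics/t5.png",im[:,:,::-1])
im=arm.get_image("side")[:,:,::-1];b=im[170:240,300:370]
cv2.imwrite("pics/s5.png",cv2.resize(np.clip(b*1.6,0,255).astype(np.uint8),(600,600),interpolation=cv2.INTER_CUBIC))
# bore axis of spacer 1 as now placed
hs=cv2.cvtColor(im,cv2.COLOR_BGR2HSV).astype(int);m=(hs[...,1]<70)&(hs[...,2]>75)
print(fit(lambda q:disc(*q,.017,(.022,.044)),[.459,.073],{"side":comp(m,(331,231))}))
E
```

```text
[.4672,-.0073,.102] delta cm [0.0465 0.0121 0.837 ]
15.65 [ 0.4667 -0.0072  0.1104] tilt [-0.0003  0.0002] xyaw -0.014998748366481345 F [ 0.518   1.1862 -1.6586] w 20.288481730731657 g 29.999669187236577
tq [0.0697 0.0169 0.0555]
(array([0.4588, 0.072 ]), np.float64(0.07682926829268293))
```

View pics/s5.png

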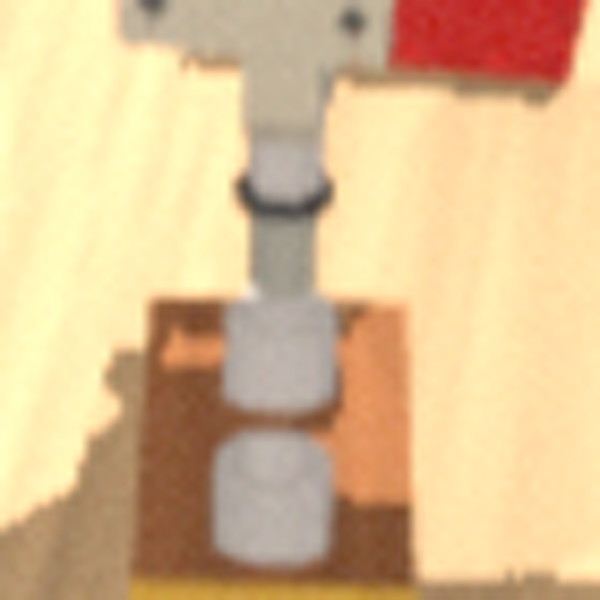

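The side view shows the pin at crop column 283 against spacer 2 at 278, so it is nearly aligned. I shift +0.6 mm in x and descend.

send_rows --increments '[[1.5,[0.06,0,0.3],[0,0,0]],[1.5,[0,0,0.3],[0,0,0]],[1.5,[0,0,0.3],[0,0,0]],[1.5,[0,0,0],[0,0,0]],[1.5,[0,0,0.1],[0,0,0]]]'

```text
clock: 16.25
position: [0.4675, -0.0073, 0.1005]
ee_rot: [3.142, -0.022, -0.0]
force: [-0.7, 1.3, -1.0]
width: 0.22
gripper_force: 30.0
```

send_rows --increments '[[1.5,[0,0,0.1],[0,0,0]],[1.5,[0,0,0.08],[0,0,0]]]'

```text
clock: 16.45
position: [0.4676, -0.0074, 0.0988]
ee_rot: [3.141, -0.023, 0.0]
force: [-0.4, 1.0, -0.9]
width: 0.219
gripper_force: 30.0
```

```bash
python3 d.py "[.4675,-.0074,.099]"
```

```text
[.4675,-.0074,.099] delta cm [-0.0078 -0.0014 -0.0213]
16.45 [ 0.4676 -0.0074  0.0988] tilt [ 0.0001 -0.    ] xyaw -0.014404669149536156 F [-0.4398  0.9967 -0.8691] w 20.058696115363485 g 29.999469893518835
tq [-0.0441  0.031  -0.009 ]
```

send_rows --increments '[[1.5,[0,0,0.1],[0,0,0]],[1.5,[0,0,0.1],[0,0,0]]]'

```text
clock: 16.65
position: [0.4676, -0.0074, 0.0968]
ee_rot: [3.141, -0.023, 0.0]
force: [0.3, 1.2, 3.2]
width: 0.219
gripper_force: 30.0
```

send_rows --increments '[[1.5,[0,-0.03,-0.03],[0,0,0]],[1.5,[0,-0.02,0],[0,0,0]],[1.5,[0,0,0.06],[0,0,0]]]'

```text
clock: 16.95
position: [0.4677, -0.0069, 0.0967]
ee_rot: [3.141, -0.022, 0.001]
force: [-1.9, -0.8, 5.0]
width: 0.222
gripper_force: 30.0
```

```bash
python3 d.py "[.4675,-.0074,.099]"
```

```text
[.4675,-.0074,.099] delta cm [-0.0223  0.0503 -0.2299]
16.95 [ 0.4677 -0.0069  0.0967] tilt [ 0.0004 -0.0001] xyaw -0.014305953227661908 F [-1.8724 -0.8329  5.0323] w 20.409438283328132 g 30.000343944411725
tq [-0.0261  0.1756 -0.0018]
```

send_rows --increments '[[1.5,[0.04,0,-0.05],[0,0,0]],[1.5,[0.03,0,0],[0,0,0]],[1.5,[0,0,0.05],[0,0,0]],[1.5,[0,0,0.04],[0,0,0]]]'

```text
clock: 17.35
position: [0.4682, -0.0069, 0.096]
ee_rot: [3.141, -0.022, -0.0]
force: [-0.0, 0.3, -0.2]
width: 0.222
gripper_force: 30.0
```

```bash
python3 d.py "[.4675,-.0074,.099]"
```

```text
[.4675,-.0074,.099] delta cm [-0.07    0.0548 -0.2956]
17.35 [ 0.4682 -0.0069  0.096 ] tilt [-0. -0.] xyaw -0.01426053576313119 F [-0.0094  0.3004 -0.1929] w 20.345521686978998 g 29.999584222678095
tq [-0.0662  0.1057 -0.0364]
```

Going in. Continue, with care near 10 mm depth (TCP about 0.090).

send_rows --increments '[[1.5,[0.02,0,0.1],[0,0,0]],[1.5,[0,0,0.08],[0,0,0]]]'

```text
clock: 17.55
position: [0.4683, -0.0069, 0.0941]
ee_rot: [3.141, -0.023, -0.001]
force: [-0.9, -1.0, -1.0]
width: 0.222
gripper_force: 30.0
```

send_rows --increments '[[1.5,[0,0,0.1],[0,0,0]],[1.5,[0,0,0.1],[0,0,0]]]'

```text
clock: 17.75
position: [0.4684, -0.0069, 0.0921]
ee_rot: [3.141, -0.022, -0.0]
force: [0.6, -0.6, -0.8]
width: 0.222
gripper_force: 30.0
```

send_rows --increments '[[1.5,[0,0,0.08],[0,0,0]],[1.5,[0,0,0.06],[0,0,0]]]'

```text
clock: 17.95
position: [0.4684, -0.0069, 0.0908]
ee_rot: [3.141, -0.022, -0.0]
force: [-0.5, 0.2, -1.3]
width: 0.223
gripper_force: 30.0
```

send_rows --increments '[[1.5,[0,0,0.05],[0,0,0]],[1.5,[0,0,0.05],[0,0,0]]]'

```text
clock: 18.15
position: [0.4684, -0.0069, 0.0899]
ee_rot: [3.141, -0.022, -0.0]
force: [-0.5, -0.8, -0.8]
width: 0.223
gripper_force: 30.0
```

send_rows --increments '[[1.5,[0,0,0.05],[0,0,0]],[1.5,[0,0,0.05],[0,0,0]]]'

```text
clock: 18.35
position: [0.4684, -0.0069, 0.0889]
ee_rot: [3.141, -0.022, 0.0]
force: [-0.2, 0.2, -0.9]
width: 0.218
gripper_force: 30.0
```

send_rows --increments '[[1.5,[0,0,0.08],[0,0,0]],[1.5,[0,0,0.08],[0,0,0]]]'

```text
clock: 18.55
position: [0.4685, -0.0069, 0.0873]
ee_rot: [3.141, -0.022, 0.0]
force: [-1.2, 0.1, -0.5]
width: 0.221
gripper_force: 30.0
```

send_rows --increments '[[1.5,[0,0,0.1],[0,0,0]],[1.5,[0,0,0.1],[0,0,0]]]'

```text
clock: 18.75
position: [0.4684, -0.0069, 0.0852]
ee_rot: [3.141, -0.023, 0.0]
force: [-0.8, -0.8, -1.1]
width: 0.222
gripper_force: 30.0
```

send_rows --increments '[[1.5,[0,0,0.12],[0,0,0]],[1.5,[0,0,0.12],[0,0,0]],[1.5,[0,0,0.12],[0,0,0]],[1.5,[0,0,0.12],[0,0,0]]]'

```text
clock: 19.15
position: [0.4684, -0.0069, 0.0804]
ee_rot: [3.141, -0.022, -0.0]
force: [-0.6, 0.1, 0.1]
width: 0.22
gripper_force: 30.0
```

send_rows --increments '[[1.5,[0,0,0.12],[0,0,0]],[1.5,[0,0,0.12],[0,0,0]],[1.5,[0,0,0.12],[0,0,0]]]'

```text
clock: 19.45
position: [0.4685, -0.0069, 0.0768]
ee_rot: [3.141, -0.023, 0.0]
force: [-0.6, 0.4, -0.6]
width: 0.225
gripper_force: 30.0
```

send_rows --increments '[[1.5,[0,0,0.12],[0,0,0]],[1.5,[0,0,0.12],[0,0,0]],[1.5,[0,0,0.12],[0,0,0]]]'

```text
clock: 19.75
position: [0.4685, -0.0069, 0.0732]
ee_rot: [3.141, -0.023, 0.0]
force: [-0.0, 0.7, -0.8]
width: 0.218
gripper_force: 30.0
```

send_rows --increments '[[1.5,[0,0,0.1],[0,0,0]],[1.5,[0,0,0.1],[0,0,0]],[1.5,[0,0,0.06],[0,0,0]],[1.5,[0,0,0.05],[0,0,0]],[1.5,[0,0,0.04],[0,0,0]]]'

```text
clock: 20.25
position: [0.4686, -0.0069, 0.0701]
ee_rot: [3.141, -0.022, 0.0]
force: [-3.3, -1.3, 9.1]
width: 0.221
gripper_force: 30.0
```

Spacer 2 also takes the whole pin, so both are good. Return the gauge.

send_rows --increments '[[1.5,[0,0,-0.3],[0,0,0]],[1.5,[0,0,-1.2],[0,0,0]],[1.5,[0,0,-1.6],[0,0,0]],[1.5,[0,0,-1.5],[0,0,0]],[1.5,[0,0,0],[0,0,0]]]'

```text
clock: 20.75
position: [0.4701, -0.0067, 0.1181]
ee_rot: [-3.141, 0.023, -0.007]
force: [0.2, -0.1, -2.4]
width: 0.221
gripper_force: 30.0
```

send_rows --increments '[[1.5,[2.5,-2.1,0],[0,0,0]],[1.5,[3.3,-2.8,0],[0,0,0]],[1.5,[3.3,-2.8,0],[0,0,0]],[1.5,[3.3,-2.8,0],[0,0,0]],[1.5,[3.3,-2.8,0],[0,0,0]]]'

```text
clock: 21.25
position: [0.6284, 0.1249, 0.1153]
ee_rot: [3.141, -0.023, -0.001]
force: [-0.0, -0.2, -1.2]
width: 0.221
gripper_force: 30.0
```

send_rows --increments '[[1.5,[2.5,-2.1,0],[0,0,0]],[1.5,[0,0,0],[0,0,0]],[1.5,[0,0,0],[0,0,0]]]'

```text
clock: 21.55
position: [0.6523, 0.1449, 0.1147]
ee_rot: [3.141, -0.021, -0.002]
force: [-0.1, 0.4, -1.8]
width: 0.223
gripper_force: 30.0
```

```bash
python3 d.py "[.6528,.1444,.0663]"
```

```text
[.6528,.1444,.0663] delta cm [0.062  0.0521 4.8435]
21.55 [0.6523 0.1449 0.1147] tilt [-0.0014 -0.0003] xyaw -0.013363553001948983 F [-0.1376  0.3683 -1.7526] w 20.45688403793988 g 29.999485351145267
tq [0.023 0.097 0.012]
```

send_rows --increments '[[1.5,[0.03,0.05,0.5],[0,0,0]],[1.5,[0,0,0.7],[0,0,0]],[1.5,[0,0,0.4],[0,0,0]],[1.5,[0,0,0],[0,0,0]],[1.5,[0,0,0],[0,0,0]]]'

```text
clock: 22.05
position: [0.6528, 0.1437, 0.0998]
ee_rot: [3.141, -0.023, -0.0]
force: [0.2, 0.2, -0.9]
width: 0.219
gripper_force: 30.0
```

```bash
python3 d.py "[.6528,.1444,.0663]"
```

```text
[.6528,.1444,.0663] delta cm [ 0.0042 -0.0677  3.3473]
22.05 [0.6528 0.1437 0.0998] tilt [-0.0002 -0.0001] xyaw -0.014554377569510158 F [ 0.1897  0.1963 -0.9291] w 20.14057093286398 g 29.999529621563852
tq [0.0706 0.0073 0.0128]
```

send_rows --increments '[[1.5,[0,-0.07,0.2],[0,0,0]],[1.5,[0,0,0.2],[0,0,0]],[1.5,[0,0,0.15],[0,0,0]]]'

```text
clock: 22.35
position: [0.6529, 0.1448, 0.0942]
ee_rot: [3.142, -0.022, 0.0]
force: [-0.3, 0.1, -0.9]
width: 0.218
gripper_force: 30.0
```

send_rows --increments '[[1.5,[0,0,0.15],[0,0,0]],[1.5,[0,0,0.15],[0,0,0]]]'

```text
clock: 22.55
position: [0.6529, 0.1447, 0.0912]
ee_rot: [3.141, -0.022, -0.0]
force: [0.6, -0.4, -1.3]
width: 0.224
gripper_force: 30.0
```

In the hole, no contact force. Lower to the seat.

send_rows --increments '[[1.5,[0,0,0.5],[0,0,0]],[1.5,[0,0,0.5],[0,0,0]],[1.5,[0,0,0.5],[0,0,0]],[1.5,[0,0,0.4],[0,0,0]],[1.5,[0,0,0.3],[0,0,0]]]'

```text
clock: 23.05
position: [0.6527, 0.1446, 0.0687]
ee_rot: [3.141, -0.022, -0.001]
force: [0.0, 0.3, -0.6]
width: 0.221
gripper_force: 30.0
```

send_rows --increments '[[1.5,[0,0,0.15],[0,0,0]],[1.5,[0,0,0.1],[0,0,0]],[1.5,[0,0,0],[0,0,0]]]'

```text
clock: 23.35
position: [0.653, 0.1447, 0.0668]
ee_rot: [3.141, -0.022, 0.0]
force: [-0.0, 0.4, -1.5]
width: 0.218
gripper_force: 30.0
```

```bash
python3 d.py "[.6528,.1444,.0663]"
```

```text
[.6528,.1444,.0663] delta cm [-0.0159  0.0313  0.0508]
23.35 [0.653  0.1447 0.0668] tilt [ 0. -0.] xyaw -0.014255596889277349 F [-0.0467  0.4193 -1.4836] w 19.98337356503781 g 29.999580087605864
tq [0.0409 0.0347 0.0422]
```

send_rows --increments '[[1.5,[0,0,0.04],[0,0,0]],[2.6,[0,0,0],[0,0,0]],[3.5,[0,0,0],[0,0,0]],[5,[0,0,0],[0,0,0]],[5,[0,0,0],[0,0,0]]]'

```text
clock: 23.85
position: [0.653, 0.1447, 0.0665]
ee_rot: [-3.142, 0.022, -0.0]
force: [-0.5, -0.4, -0.4]
width: 0.494
gripper_force: 0.0
```

send_rows --increments '[[5,[0,0,-1],[0,0,0]],[5,[0,0,-2.5],[0,0,0]],[5,[0,0,-3],[0,0,0]],[5,[0,0,-1.5],[0,0,0]],[5,[0,0,0],[0,0,0]]]'

```text
clock: 24.35
position: [0.6546, 0.1453, 0.1495]
ee_rot: [-3.14, 0.023, -0.008]
force: [-0.9, 0.8, 0.6]
width: 0.544
gripper_force: 0.0
```

send_rows --increments '[[5,[-3.0,1.1,0],[0,0,0]],[5,[-4.4,1.7,0],[0,0,0]],[5,[-4.4,1.7,0],[0,0,0]],[5,[-4.4,1.7,0],[0,0,0]],[5,[-3.13,1.2,0],[0,0,0]]]'

```text
clock: 24.85
position: [0.4548, 0.072, 0.1453]
ee_rot: [3.14, -0.023, -0.004]
force: [0.6, 0.9, 0.2]
width: 0.54
gripper_force: 0.0
```

send_rows --increments '[[5,[0,0,2],[0,0,0]],[5,[0,0,2],[0,0,0]],[5,[0,0,2],[0,0,0]],[5,[0,0,0],[0,0,0]]]'

```text
clock: 25.25
position: [0.4563, 0.0728, 0.0839]
ee_rot: [3.14, -0.022, -0.008]
force: [0.1, -0.2, -0.0]
width: 0.545
gripper_force: 0.0
```

```bash
python3 d.py "[.4587,.0735,.027]"
python3 - <<'E'
from h import *
im=arm.get_image("side")[:,:,::-1]
A=cv2.resize(im[185:265,215:295],(400,400),interpolation=2);B=cv2.resize(im[165:245,290:370],(400,400),interpolation=2)
cv2.imwrite("pics/s6.png",np.clip(np.hstack([A,B])*1.4,0,255).astype(np.uint8))
E
```

```text
[.4587,.0735,.027] delta cm [ 0.2707 -0.0834  5.6926]
25.25 [0.4563 0.0728 0.0839] tilt [-0.0051 -0.0011] xyaw -0.014162979840552852 F [ 0.1049 -0.1533 -0.021 ] w 50.074811438520435 g 0.0
tq [0.0495 0.0222 0.0164]
```

View pics/s6.png

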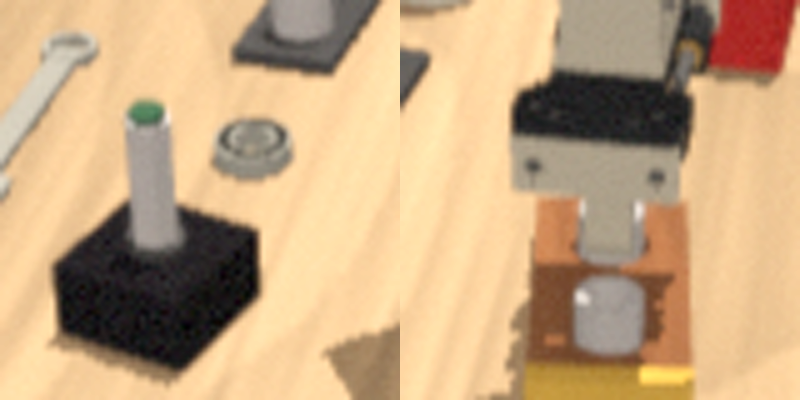

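The gauge stands upright in its stand (crop pixel (150,180)), and the open fingers are centred over spacer 1 (crop pixel (610,310)).

send_rows --increments '[[5,[0,0,1.5],[0,0,0]],[5,[0,0,1.5],[0,0,0]],[5,[0,0,0.8],[0,0,0]],[5,[0,0,0],[0,0,0]],[5,[0,0,0],[0,0,0]]]'

```text
clock: 25.8
position: [0.4589, 0.0736, 0.049]
ee_rot: [-3.141, 0.022, -0.001]
force: [0.5, -0.2, 0.4]
width: 0.544
gripper_force: 0.0
```

```bash
python3 d.py "[.4587,.0735,.0265]"
```

```text
[.4587,.0735,.0265] delta cm [-0.0221  0.0122  2.2456]
25.8 [0.4589 0.0736 0.049 ] tilt [0.0004 0.0001] xyaw -0.01415335008082563 F [ 0.5084 -0.1895  0.4011] w 49.98292981955525 g 0.0
tq [0.0624 0.0601 0.0545]
```

send_rows --increments '[[5,[0,0,0.9],[0,0,0]],[5,[0,0,0.8],[0,0,0]],[5,[0,0,0.58],[0,0,0]],[5,[0,0,0],[0,0,0]],[3.8,[0,0,0],[0,0,0]]]' --force 25

```text
clock: 26.3
position: [0.4584, 0.0735, 0.0254]
ee_rot: [3.141, -0.022, -0.001]
force: [0.5, 0.1, 0.9]
width: 0.499
gripper_force: 0.0
```

send_rows --increments '[[3.0,[0,0,0],[0,0,0]],[3.0,[0,0,0],[0,0,0]],[3.0,[0,0,0],[0,0,0]],[3.0,[0,0,0],[0,0,0]]]'

```text
clock: 26.7
position: [0.4587, 0.0735, 0.0258]
ee_rot: [-3.141, 0.023, -0.001]
force: [0.4, -0.3, 1.4]
width: 0.366
gripper_force: 25.0
```

```bash
python3 d.py "[.4587,.0735,.09]" "[.460,.270,.09]" "[.460,.3600,.09]"
```

```text
[.4587,.0735,.09] delta cm [-0.002  -0.0015 -6.4215]
[.460,.270,.09] delta cm [ -0.152  -19.6498   0.001 ]
[.460,.3600,.09] delta cm [-0.1291 -8.9991  0.0004]
26.7 [0.4587 0.0735 0.0258] tilt [0.0004 0.    ] xyaw -0.014350272397429214 F [ 0.3964 -0.3084  1.4219] w 33.608065181575334 g 25.00020045787096
tq [-0.0027  0.0218  0.0218]
```

send_rows --increments '[[3,[0,0,-0.5],[0,0,0]],[3,[0,0,-1.5],[0,0,0]],[3,[0,0,-2.5],[0,0,0]],[3,[0,0,-2.0],[0,0,0]],[3,[0,0,-0.5],[0,0,0]]]'

```text
clock: 27.2
position: [0.4598, 0.0738, 0.0977]
ee_rot: [-3.141, 0.023, -0.005]
force: [0.9, -0.2, -0.8]
width: 0.364
gripper_force: 25.0
```

send_rows --increments '[[3,[0,-2.5,0],[0,0,0]],[3,[0,-4,0],[0,0,0]],[3,[0,-4,0],[0,0,0]],[3,[0,-4,0],[0,0,0]],[3,[0,-4,0],[0,0,0]]]'

```text
clock: 27.7
position: [0.4608, 0.2597, 0.0951]
ee_rot: [3.141, -0.023, -0.001]
force: [1.0, 0.4, -1.2]
width: 0.365
gripper_force: 25.0
```

send_rows --increments '[[3,[0,-4,0],[0,0,0]],[3,[0,-3.3,0],[0,0,0]],[3,[0,-2,0],[0,0,0]],[3,[0,0,0],[0,0,0]],[3,[0,0,0],[0,0,0]]]'

```text
clock: 28.2
position: [0.4621, 0.351, 0.0948]
ee_rot: [3.14, -0.021, -0.002]
force: [-0.4, -0.8, -1.4]
width: 0.366
gripper_force: 25.0
```

```bash
python3 d.py "[.4625,.352,.03]"
```

```text
[.4625,.352,.03] delta cm [ 0.0483 -0.1052  6.4783]
28.2 [0.4621 0.351  0.0948] tilt [-0.001  -0.0012] xyaw -0.01353368159710261 F [-0.4412 -0.7865 -1.4258] w 33.59297398096317 g 24.99981508590281
tq [-0.0026  0.0046  0.0078]
```

Down to about 3 mm above the floor, then slowly until contact.

send_rows --increments '[[3,[0,0,1.8],[0,0,0]],[3,[0,0,2.2],[0,0,0]],[3,[0,0,2],[0,0,0]],[3,[0,0,0.9],[0,0,0]],[3,[0,0,0.2],[0,0,0]]]'

```text
clock: 28.7
position: [0.4623, 0.3497, 0.0235]
ee_rot: [3.139, -0.024, -0.002]
force: [-0.4, 0.7, -0.6]
width: 0.364
gripper_force: 25.0
```

send_rows --increments '[[3,[0,0,0],[0,0,0]],[3,[0,0,0.1],[0,0,0]],[3,[0,0,0.1],[0,0,0]]]'

```text
clock: 29.0
position: [0.4631, 0.3518, 0.0234]
ee_rot: [-3.141, 0.023, -0.002]
force: [0.9, 0.1, -0.4]
width: 0.363
gripper_force: 25.0
```

send_rows --increments '[[3,[0,0,0.1],[0,0,0]],[3,[0,0,0.1],[0,0,0]],[3,[0,0,0.06],[0,0,0]],[3,[0,0,0],[0,0,0]]]'

```text
clock: 29.4
position: [0.4625, 0.3514, 0.0199]
ee_rot: [3.141, -0.022, -0.0]
force: [0.5, -0.5, -1.0]
width: 0.366
gripper_force: 25.0
```

send_rows --increments '[[3,[0,0,0.03],[0,0,0]],[3,[0,0,0.03],[0,0,0]]]'

```text
clock: 29.6
position: [0.4626, 0.3515, 0.0198]
ee_rot: [3.141, -0.022, 0.0]
force: [-2.1, -1.3, 7.6]
width: 0.362
gripper_force: 25.0
```

send_rows --increments '[[3,[0,0,-0.04],[0,0,0]],[3.8,[0,0,0],[0,0,0]],[4.2,[0,0,0],[0,0,0]],[4.2,[0,0,0],[0,0,0]],[4.2,[0,0,-0.8],[0,0,0]]]'

```text
clock: 30.1
position: [0.462, 0.3509, 0.0272]
ee_rot: [3.14, -0.022, -0.002]
force: [0.2, -0.4, -0.2]
width: 0.456
gripper_force: 0.0
```

send_rows --increments '[[4.2,[0,0,-1.5],[0,0,0]],[4.2,[0,0,-2.5],[0,0,0]],[5,[0,0,-2.5],[0,0,0]],[5,[0,2.5,0],[0,0,0]],[5,[0.2,4,0],[0,0,0]]]'

```text
clock: 30.6
position: [0.4639, 0.2893, 0.0953]
ee_rot: [-3.137, 0.016, -0.005]
force: [-0.4, -0.4, 0.4]
width: 0.541
gripper_force: 0.0
```

send_rows --increments '[[5,[0.2,4,0],[0,0,0]],[5,[0.2,4,0],[0,0,0]],[5,[0.2,4,0],[0,0,0]],[5,[0.2,4,0],[0,0,0]],[5,[0.1,4,0],[0,0,0]]]'

```text
clock: 31.1
position: [0.4703, 0.0849, 0.0942]
ee_rot: [-3.141, 0.022, -0.003]
force: [0.4, 0.0, 1.0]
width: 0.55
gripper_force: 0.0
```

send_rows --increments '[[5,[0,4,0],[0,0,0]],[5,[0,3.5,0],[0,0,0]],[5,[0,1.8,0],[0,0,0]],[5,[0,0,2],[0,0,0]],[5,[0,0,1.8],[0,0,0]]]'

```text
clock: 31.6
position: [0.4696, -0.0077, 0.056]
ee_rot: [3.141, -0.026, 0.005]
force: [-0.2, -0.4, 0.0]
width: 0.544
gripper_force: 0.0
```

send_rows --increments '[[5,[0,0,0],[0,0,0]],[5,[0,0,0],[0,0,0]]]'

```text
clock: 31.8
position: [0.4687, -0.0065, 0.0557]
ee_rot: [-3.141, 0.022, -0.001]
force: [0.4, 0.6, 0.3]
width: 0.543
gripper_force: 0.0
```

```bash
python3 d.py "[.4684,-.0069,.0260]"
```

```text
[.4684,-.0069,.0260] delta cm [-0.0347  0.0412  2.9725]
31.8 [ 0.4687 -0.0065  0.0557] tilt [0.0004 0.    ] xyaw -0.013992077866710086 F [0.3585 0.5938 0.3114] w 49.85047028146097 g 0.0
tq [0.0072 0.0184 0.0178]
```

send_rows --increments '[[5,[-0.02,0.03,1.0],[0,0,0]],[5,[0,0,1.0],[0,0,0]],[5,[0,0,0.7],[0,0,0]],[5,[0,0,0.28],[0,0,0]],[5,[0,0,0],[0,0,0]]]'

```text
clock: 32.3
position: [0.4678, -0.0069, 0.0244]
ee_rot: [3.141, -0.022, -0.002]
force: [-0.1, 1.5, -0.3]
width: 0.543
gripper_force: 0.0
```

send_rows --increments '[[3.8,[0,0,0],[0,0,0]],[3.0,[0,0,0],[0,0,0]],[3.0,[0,0,0],[0,0,0]],[3.0,[0,0,0],[0,0,0]],[3.0,[0,0,0],[0,0,0]]]'

```text
clock: 32.8
position: [0.4685, -0.007, 0.0253]
ee_rot: [3.141, -0.023, 0.001]
force: [0.4, -0.2, 3.0]
width: 0.362
gripper_force: 25.0
```

```bash
python3 d.py "[.4575,.281,.0260]"
```

```text
[.4575,.281,.0260] delta cm [ -1.5129 -28.7834  -0.0767]
32.8 [ 0.4685 -0.007   0.0253] tilt [ 0.0005 -0.0001] xyaw -0.014376882285238323 F [ 0.3929 -0.1587  3.0034] w 33.211574715925316 g 25.000336908269674
tq [ 0.0628  0.0224 -0.0385]
```

send_rows --increments '[[3,[0,0,-0.5],[0,0,0]],[3,[0,0,-1.5],[0,0,0]],[3,[0,0,-2.5],[0,0,0]],[3,[0,0,-2.0],[0,0,0]],[3,[0,0,-0.5],[0,0,0]]]'

```text
clock: 33.3
position: [0.4693, -0.0069, 0.097]
ee_rot: [-3.141, 0.023, -0.005]
force: [0.6, -0.3, -1.0]
width: 0.361
gripper_force: 25.0
```

send_rows --increments '[[3,[-0.1,-2.5,0],[0,0,0]],[3,[-0.25,-4,0],[0,0,0]],[3,[-0.25,-4,0],[0,0,0]],[3,[-0.25,-4,0],[0,0,0]],[3,[-0.25,-4,0],[0,0,0]]]'

```text
clock: 33.8
position: [0.4593, 0.1794, 0.0945]
ee_rot: [3.141, -0.023, -0.001]
force: [2.3, -0.5, -0.5]
width: 0.362
gripper_force: 25.0
```

send_rows --increments '[[3,[-0.25,-4,0],[0,0,0]],[3,[-0.15,-3.8,0],[0,0,0]],[3,[0,-2.48,0],[0,0,0]],[3,[0,0,0],[0,0,0]],[3,[0,0,0],[0,0,0]]]'

```text
clock: 34.3
position: [0.4568, 0.2809, 0.0943]
ee_rot: [3.141, -0.021, -0.002]
force: [-1.1, -0.4, -0.8]
width: 0.36
gripper_force: 25.0
```

```bash
python3 d.py "[.4575,.281,.0230]"
python3 - <<'E'
from h import *
im=arm.get_image("side")[:,:,::-1]
cv2.imwrite("pics/s7.png",np.clip(cv2.resize(im[210:350,250:390],(600,600),interpolation=2)*1.4,0,255).astype(np.uint8))
E
```

```text
[.4575,.281,.0230] delta cm [ 0.0792 -0.0229  7.1259]
34.3 [0.4568 0.2809 0.0943] tilt [-0.0011 -0.001 ] xyaw -0.013141472042058958 F [-1.0565 -0.4177 -0.7746] w 33.04850556307309 g 24.999769090209156
tq [-0.0453 -0.0028 -0.0149]
```

View pics/s7.png

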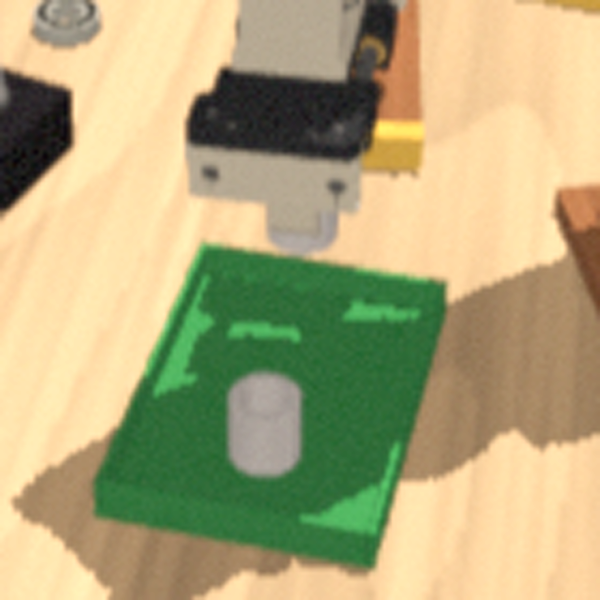

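Spacer 1 stands upright in the tray (crop (265,425)). Spacer 2 is held above the tray's near half (300,235). Lower it.

send_rows --increments '[[3,[0.03,0,1.8],[0,0,0]],[3,[0,0,2.2],[0,0,0]],[3,[0,0,2],[0,0,0]],[3,[0,0,0.9],[0,0,0]],[3,[0,0,0.2],[0,0,0]]]'

```text
clock: 34.85
position: [0.4573, 0.2793, 0.0231]
ee_rot: [3.14, -0.025, -0.003]
force: [-0.2, 0.3, -0.3]
width: 0.359
gripper_force: 25.0
```

send_rows --increments '[[3,[0,0,0],[0,0,0]],[3,[0,0,0.1],[0,0,0]],[3,[0,0,0.1],[0,0,0]],[3,[0,0,0],[0,0,0]]]'

```text
clock: 35.25
position: [0.4579, 0.2811, 0.0225]
ee_rot: [-3.141, 0.022, -0.001]
force: [-0.0, 0.3, 0.1]
width: 0.363
gripper_force: 25.0
```

send_rows --increments '[[3,[0,0,0.1],[0,0,0]],[3,[0,0,0.1],[0,0,0]],[3,[0,0,0.06],[0,0,0]],[3,[0,0,0],[0,0,0]]]'

```text
clock: 35.65
position: [0.4576, 0.281, 0.0193]
ee_rot: [3.141, -0.022, -0.0]
force: [-0.6, 1.1, -0.5]
width: 0.364
gripper_force: 25.0
```

send_rows --increments '[[3,[0,0,0.03],[0,0,0]],[3,[0,0,0.03],[0,0,0]]]'

```text
clock: 35.85
position: [0.4577, 0.281, 0.0192]
ee_rot: [3.141, -0.022, 0.0]
force: [-3.3, -1.3, 10.3]
width: 0.359
gripper_force: 25.0
```

On the floor. Release and retreat.

send_rows --increments '[[3,[0,0,-0.05],[0,0,0]],[3.8,[0,0,0],[0,0,0]],[4.2,[0,0,0],[0,0,0]],[4.2,[0,0,0],[0,0,0]],[4.2,[0,0,-0.8],[0,0,0]]]'

```text
clock: 36.35
position: [0.4571, 0.2806, 0.0268]
ee_rot: [3.14, -0.022, -0.002]
force: [-0.1, 0.1, 0.8]
width: 0.456
gripper_force: 0.0
```

send_rows --increments '[[4.2,[0,0,-1.5],[0,0,0]],[4.2,[0,0,-2.5],[0,0,0]],[5,[0,0,-4],[0,0,0]],[5,[0,0,-4],[0,0,0]],[5,[-1,4,-2],[0,0,0]]]'

```text
clock: 36.85
position: [0.4488, 0.2468, 0.1716]
ee_rot: [-3.135, 0.014, -0.009]
force: [1.2, -0.7, -0.0]
width: 0.544
gripper_force: 0.0
```

send_rows --increments '[[5,[-1,4,0],[0,0,0]],[5,[-1,4,0],[0,0,0]],[5,[-1,4,0],[0,0,0]],[5,[0,0,0],[0,0,0]],[5,[0,0,0],[0,0,0]]]'

```text
clock: 37.35
position: [0.4155, 0.121, 0.168]
ee_rot: [-3.141, 0.026, -0.002]
force: [0.4, 0.3, -0.2]
width: 0.542
gripper_force: 0.0
```

```bash
python3 d.py
python3 - <<'E'
from h import *
im=arm.get_image("side")[:,:,::-1]
cv2.imwrite("pics/s8.png",np.clip(cv2.resize(im[140:350,200:420],(800,600),interpolation=2)*1.4,0,255).astype(np.uint8))
E
```

```text
37.35 [0.4155 0.121  0.168 ] tilt [0.0011 0.0001] xyaw -0.01624972559737294 F [ 0.3741  0.2954 -0.1749] w 49.762674000640025 g 0.0
tq [0.0899 0.0431 0.0338]
```

View pics/s8.png

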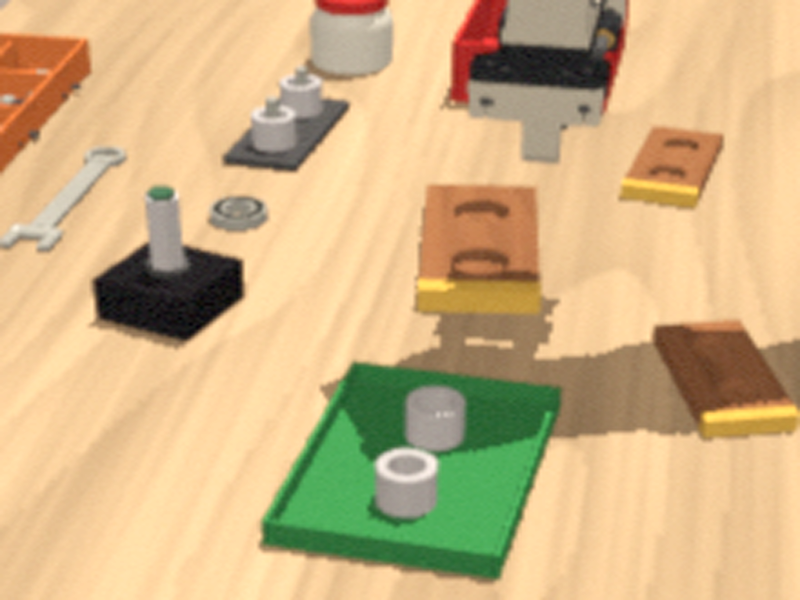

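Both spacers stand upright in the green tray (crop (435,418) and (407,482)). The gauge is in its stand (165,240), and the pegs, bearing and tub have not moved.

```bash
python3 -c "
from cell import arm;print(arm.sign_off())"
```

```text
the job is handed in; nothing more can be done
None
```

Both spacers took the whole pin up to the collar; they now stand upright in the green tray, the gauge is back upright in its stand, the red bin got nothing, and the job was handed in at about 37 s.

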